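# Sort the model barn's loose parts back into their stock trays

### The job

The loose parts of the model barn lie mixed on the cutting mat: put each one into the tray that already holds parts of its kind, on the free floor of the tray beside the stock. Set them down gently rather than dropping them, so that the posts and the door lie flat, none on top of another, and the dormer and the chimney stand upright. Leave the cup of brushes standing where it is.

Things in the scene. Friction and masses are not known exactly. Their poses are not given: they have to be found in the camera images.
- post_a: One of two alike barn posts: square timber of bare wood, shaft 60 x 12 x 12 mm with a 6 mm long, 6 x 6 mm tenon at each end (72 mm in all), about 20 g, lying on the bench among the other parts. Origin: its centre (6 mm above the bench), x along its length.
- post_b: The other barn post, the same as post_a: 72 mm long over its tenons, shaft 12 x 12 mm; origin at its centre, x along its length. Both go into the one tray of posts.
- door: Boarded barn door of bare wood lying flat, 60 (its x) x 40 (its y) mm, board 7 mm thick with two cross ledges and a brace on its upper face, 11 mm thick in all, about 30 g. Origin: centre of its underside, z up.
- dormer: Dormer of bare wood like a tiny gabled house, standing: 42 mm along the ridge (its x), 36 mm wide (its y), upright side walls 20 mm high, 45 degree roof with the ridge 38 mm high, a small window in its -x end; about 40 g. Origin: centre of its underside, z up.
- chimney: Brick chimney standing upright: stack 24 x 24 mm and 50 mm high, grey cap 28 x 28 x 5 mm above it and two small pots, top at 63 mm; about 60 g. Origin: centre of its underside, z up.
- tray_posts: Shallow open grey tray, fixed, 150 (its x) x 136 (its y) x 18 mm high, walls and floor 3 mm; all four alike but for the stock. Origin: centre of its underside, z up. Its stock, four posts (up to 27 mm high), is fixed at its +x end, from x = +26 mm; the rest of the floor, x -72 to +26 and y -65 to +65 mm, is free for what is added.
- tray_doors: Shallow open grey tray, fixed, 150 (its x) x 136 (its y) x 18 mm high, walls and floor 3 mm; all four alike but for the stock. Origin: centre of its underside, z up. Its stock, three flat doors (up to 26 mm high), is fixed at its +x end, from x = +26 mm; the rest of the floor, x -72 to +26 and y -65 to +65 mm, is free for what is added.
- tray_dormers: Shallow open grey tray, fixed, 150 (its x) x 136 (its y) x 18 mm high, walls and floor 3 mm; all four alike but for the stock. Origin: centre of its underside, z up. Its stock, two dormers standing (up to 41 mm high), is fixed at its +x end, from x = +24 mm; the rest of the floor, x -72 to +24 and y -65 to +65 mm, is free for what is added.
- tray_chimneys: Shallow open grey tray, fixed, 150 (its x) x 136 (its y) x 18 mm high, walls and floor 3 mm; all four alike but for the stock. Origin: centre of its underside, z up. Its stock, three chimneys standing (up to 66 mm high), is fixed at its +x end, from x = +34 mm; the rest of the floor, x -72 to +34 and y -65 to +65 mm, is free for what is added.
- brush_cup: White cup of brushes, not to be sorted: 70 mm across the rim, 85 high, brushes to 190, 200 g, loose, beyond the parts. Origin: centre of its underside. Not listed: a cork sanding block (62 x 28 x 22 mm) in the middle nearest the robot, and a paint jar (32 wide, 40 high) on either side between parts and trays; none within 50 mm of a part's centre.

How it is judged:
By the outcome, as a careful person would: the job done as asked, in the order asked, and still so for the second after the job is handed in, with the robot touching nothing.
It also fails if it takes over 120 s, if anything falls off the work surface, if the arm or the gripper's body presses on something with over 40 N, if the wrist force passes 120 N, or if a joint passes its speed limit or range.

### The arm

A 6-joint arm with a two-finger parallel gripper is mounted at the origin on the work surface. World frame = base frame: x ahead of the robot, y to its left, z up, the work surface at z = 0. Lengths are in m, angles in rad, forces in N, time in s.
With the tool pointing down it reaches from about 0.375 to 0.9 m from the base axis. Payload 3.1 kg.
Tool frame: the origin (TCP) lies between the finger pads; the fingertips stand robot.finger_overhang ahead of it and the grasp point (between the pads) lies 3 mm ahead of it (robot.finger_overhang is the distance from the TCP to the fingertips, in m); z points along the fingers, y is the line along which they close (so a half turn about z gives the same grasp; the last joint's range is limited). The gripper opens to 87 mm and grips with 3 to 60 N. Pads are 19 mm wide; open, the fingers measure 117 mm over their backs; the gripper's body (75 mm by 190 mm) begins 51 mm behind the grasp point.
Start: joints at [-1.478, 0.527, 1.433, -0, 1.181, -0.178], TCP at [0.168, -0.602, 0.211] pointing down, gripper open.
Joint ranges: [-3.08, 3.08], [-0.75, 2.2], [0.22, 2.44], [-1.43, 4.57], [0, 2.65], [-2.85, 2.85]. Speed limits (rad/s): [2.79, 2.79, 3.14, 3.14, 3.14, 3.14].

### API

Orientations are given as a unit quaternion [x, y, z, w].
In Python, from rig import get_obs, vision, hand_in, nets, robot gives the robot as it stands.
- The arm moves only by the tool apply_moves, never from a script. Its argument "series" is a list of rows, each an object with "offset": the shift along the world's x, y, z in cm, a list of three; "rot": the turn, a rotation vector about the world's x, y, z in degrees, a list of three. A call has 1 to 20 rows; each row is the pose to reach, as a shift and turn from the pose commanded when the call began; what a row does not reach only later rows make up. A row lasts 1/10 s, in which the tool goes at most 50 mm and 8.59 degrees, less where a joint would pass 70% of its speed; a pose out of reach is approached as far as the arm can. A call with a gripper value outside its range is refused whole. "hand" is the opening, from 0 (shut) to 1 (fully open), set as the call begins (left out, the last holds). The fingers move at their own pace and stop on an object; "newtons" is the grip in N (left out, the last holds). Time passes only in rows, so rows that repeat a pose let the fingers close. It gives the time, the measured TCP pose, the force, the opening and the grip force at its end, in the units of the state.
- get_obs(): the state, without advancing time (a new reading comes with each control period).
- vision.camera(name): name is "scene" or "top" or "wrist"; returns the picture (384x512x3 uint8, red, green, blue); there is no depth.
- vision.calibration(name): a dict with "K" (3x3 intrinsics, pixels), "k1" (the pictures are not rectified: a ray, as slopes to the right and down, at radius r is drawn at 1 + k1 r^2 times it, then the intrinsics apply), "R" (3x3) and "t" (3): a world point X has camera coordinates R X + t. Camera axes: x right, y down, z forward; pixel columns grow to the right and rows downward; lengths in m; the calibration is good to about 2 mm. A picture is of the moment at which its call begins: read the wrist's pose just before it. calibration takes no time and is no camera call; for the wrist camera it gives the pose at the moment of the call.
- hand_in(): hands the job in; it is judged then, once.
Trained networks look in the newest picture that a camera, given by its name, has taken for a name from the list of things; names that differ only in an ending like _2 or _b are one class to them, and where a whole thing is asked for, a point or a joint stands for the part that bears it (a point fixed in the world has none). Each returns a list of dicts, best first, with "conf" (0 to 1); they miss things now and then, are a little off and sometimes report something else, mostly with a low value. They report only what shows in the picture. A call takes as long as a camera call.
- nets.search_frame(camera, query): "centre" ([x, y, z] in m, in world coordinates, good to about 4 mm: the middle of the surface that is visible of it).
- nets.spot_point(camera, query): "centre" ([x, y, z] in m, in world coordinates, good to about 4 mm: a listed point, or the origin of a listed thing).
The state is a dict: "time": time; "q": joint angles; "joint_velocities": joint speeds; "joint_torque": joint torques, N m; "position": TCP position; "tool_rot": TCP orientation; "ft_force": force on the tool from outside, world axes, zero at the start; "moment": the same for the moment, N m; "grip_width": finger opening in m; "grip_force": force on a finger pad.
Only numpy, scipy, OpenCV 4.12 (cv2) and the standard library are available. Lean on these libraries where they do the work, as an engineer would, in place of code of your own. Each camera call takes 0.05 s, during which the arm holds its last target. There are 200 camera calls.

## Working session

There is one attempt and no reset: what is moved stays moved. The work goes in short steps, Python scripts to look and compute and a tool call to move; the robot and the scene stay as the last step left them, time stands still between calls to the robot, and variables do not carry over. Pictures are saved under pics/ and viewed, at most 14 in all, crops included, and the job is handed in when it is done.

Besides the shell and the picture viewer there is one more tool, called after "Call:" as name(argument=value, ...), one argument or row to a line, values as JSON. apply_moves: Moves the arm, as the interface text tells. Its arguments: {"type":"object","properties":{"series":{"type":"array"},"hand":{"type":"number"},"newtons":{"type":"number"}},"required":["series"]}

```bash
mkdir -p pics; ls; python3 - <<'E'
from rig import get_obs, vision, nets, robot
import cv2
print(robot.finger_overhang, get_obs())
for c in("scene","top"):
    cv2.imwrite(f"pics/{c}0.png",vision.camera(c)[:,:,::-1])
    k=vision.calibration(c);print(c,k)
for c in("top","scene"):
  for n in["post_a","door","dormer","chimney","tray_posts","tray_doors","tray_dormers","tray_chimneys","brush_cup"]:
    print(c,n,[(d['conf'],[round(v,3) for v in d['centre']]) for d in nets.spot_point(c,n)][:4])
E
```

```text
pics
0.022 {'time': 0.0, 'q': array([-1.47744293e+00,  5.28456284e-01,  1.43387895e+00, -1.90576409e-05,
        1.18140224e+00, -1.78488791e-01]), 'joint_velocities': array([-0.00072715,  0.00022164, -0.00161831,  0.00029653, -0.0017274 ,
       -0.00117391]), 'joint_torque': array([ 3.94791214e-04, -4.40037131e+01, -1.76593119e+01,  6.34128624e-02,
        5.82306739e-02, -1.50580659e-04]), 'position': array([ 0.16777542, -0.60128459,  0.21028516]), 'tool_rot': array([ 9.90775879e-01,  1.35506482e-01,  3.68327687e-05, -1.07181701e-03]), 'ft_force': array([-0.62658523, -0.11707139, -0.14112409]), 'moment': array([ 0.04208906, -0.01684329, -0.01142023]), 'grip_force': 0.0, 'grip_width': 0.08688552949457937}
scene {'K': array([[455.47364679,   0.        , 257.09696888],
       [  0.        , 455.47364679, 194.39999891],
       [  0.        ,   0.        ,   1.        ]]), 'k1': -0.11792404336438086, 'R': array([[-0.85513683,  0.51816492, -0.01568816],
       [ 0.29359345,  0.45913733, -0.83844845],
       [-0.42725155, -0.72159409, -0.54475506]]), 't': array([ 0.49642425, -0.15006541,
[... 934 characters left out ...]
0.315, 0.001]), (0.43, [0.44, -0.123, -0.002])]
scene post_a [(0.63, [0.625, 0.133, 0.007]), (0.58, [0.64, -0.113, 0.007]), (0.57, [0.623, -0.312, -0.001])]
scene door [(0.67, [0.445, -0.123, 0.001])]
scene dormer [(0.78, [0.439, 0.113, -0.004])]
scene chimney [(0.71, [0.558, 0.004, -0.003]), (0.43, [0.442, -0.121, -0.001])]
scene tray_posts [(0.8, [0.621, -0.314, 0.0]), (0.41, [0.441, -0.122, -0.001])]
scene tray_doors [(0.83, [0.428, 0.31, 0.006]), (0.66, [0.624, -0.312, -0.002])]
scene tray_dormers [(0.72, [0.604, 0.307, -0.0]), (0.69, [0.621, -0.311, -0.0])]
scene tray_chimneys [(0.83, [0.42, -0.331, -0.0])]
scene brush_cup [(0.65, [0.766, -0.028, -0.006]), (0.34, [0.627, 0.136, 0.008])]
```

```bash
cat > h.py <<'E'
import numpy as np, cv2
from rig import vision
def proj(P,k):
    c=np.asarray(P,float)@np.array(k['R']).T+k['t']; s=c[...,:2]/c[...,2:]
    s=s*(1+k['k1']*(s**2).sum(-1,keepdims=True)); K=k['K']
    return s*[K[0][0],K[1][1]]+[K[0][2],K[1][2]]
def ortho(img,k,z,x0,x1,y0,y1,ppm):
    "plan view: up=+x, left=+y; pixel col=(y1-y)*ppm,row=(x1-x)*ppm"
    W,H=int((y1-y0)*ppm),int((x1-x0)*ppm)
    c,r=np.meshgrid(np.arange(W),np.arange(H))
    m=proj(np.stack([x1-r/ppm,y1-c/ppm,0*c+z],-1),k).astype(np.float32)
    return cv2.remap(img,m[...,0],m[...,1],cv2.INTER_CUBIC)
E
python3 - <<'E'
from h import *
k=vision.calibration("top");im=cv2.imread("pics/top0.png")
o=ortho(im,k,0.01,.34,.84,-.4,.4,1000)
cv2.imwrite("pics/ortho.png",o)
E
```

```text
(no output)
```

View pics/ortho.png

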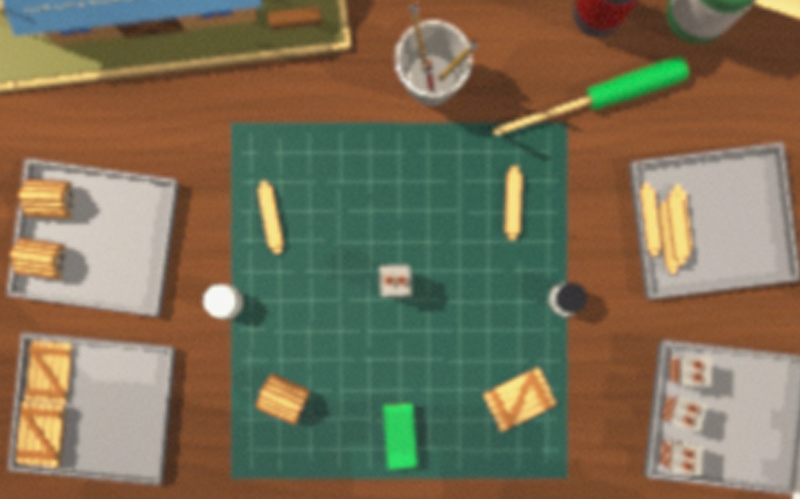

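The plan view shows the posts at px (270,216) and (514,203), the door at (520,399), the dormer at (283,399), the chimney at (395,280), and the trays at the left and right edges. I'll enlarge the dormer, chimney, door and a post to get their yaw.

```bash
python3 - <<'E'
from h import *
k=vision.calibration("top");im=cv2.imread("pics/top0.png")
t=[]
for (x,y,z) in [(.44,.114,.02),(.557,.004,.055),(.441,-.121,.009),(.624,.13,.012)]:
    o=ortho(im,k,z,x-.05,x+.05,y-.05,y+.05,2950)
    for i in range(0,295,59): o[i,::6]=255; o[::6,i]=255
    t.append(o)
cv2.imwrite("pics/m.png",np.vstack([np.hstack(t[:2]),np.hstack(t[2:])]))
E
```

```text
Traceback (most recent call last):
ValueError: all the input array dimensions except for the concatenation axis must match exactly, but along dimension 0, the array at index 0 has size 294 and the array at index 1 has size 295
```

```bash
sed -i 's/int((y1-y0)\*ppm),int((x1-x0)\*ppm)/round((y1-y0)*ppm),round((x1-x0)*ppm)/' h.py; python3 - <<'E'
from h import *
k=vision.calibration("top");im=cv2.imread("pics/top0.png")
t=[]
for (x,y,z) in [(.44,.114,.02),(.557,.004,.055),(.441,-.121,.009),(.624,.13,.012)]:
    o=ortho(im,k,z,x-.05,x+.05,y-.05,y+.05,2950)
    for i in range(0,295,59): o[i,::6]=255; o[::6,i]=255
    t.append(o)
cv2.imwrite("pics/m.png",np.vstack([np.hstack(t[:2]),np.hstack(t[2:])]))
E
```

```text
(no output)
```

View pics/m.png

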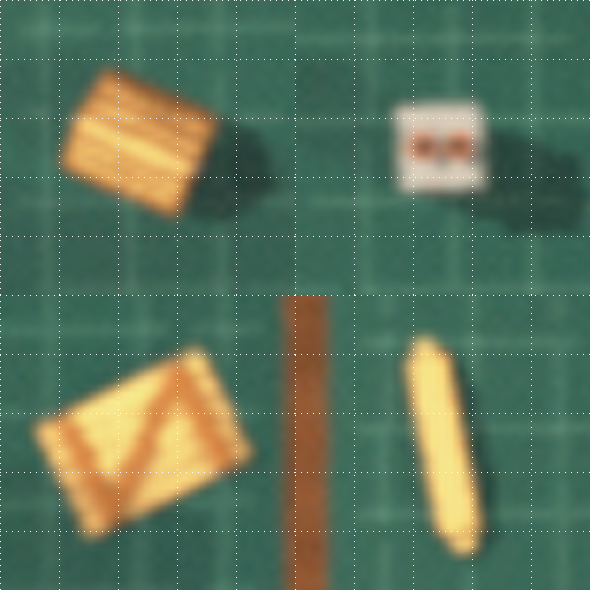

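The dormer's eave corners put its centre at (.4415,.116) with the ridge at about 67°. The chimney is at (.5575,.005) and turned about 2.5°. The door is at (.441,-.120) with its y axis at about 27°, and the left post is at (.623,.130) at about 9.5°. The measured sizes match the ones given. I'll start with the door.

Call:
apply_moves(
  series=[
    {"offset": [27.3,48.2,-8],"rot": [0,0,101.7]},
    {"offset": [27.3,48.2,-8],"rot": [0,0,101.7]},
    {"offset": [27.3,48.2,-8],"rot": [0,0,101.7]},
    {"offset": [27.3,48.2,-8],"rot": [0,0,101.7]},
    {"offset": [27.3,48.2,-8],"rot": [0,0,101.7]},
    {"offset": [27.3,48.2,-8],"rot": [0,0,101.7]},
    {"offset": [27.3,48.2,-8],"rot": [0,0,101.7]},
    {"offset": [27.3,48.2,-8],"rot": [0,0,101.7]},
    {"offset": [27.3,48.2,-8],"rot": [0,0,101.7]},
    {"offset": [27.3,48.2,-8],"rot": [0,0,101.7]},
    {"offset": [27.3,48.2,-8],"rot": [0,0,101.7]},
    {"offset": [27.3,48.2,-8],"rot": [0,0,101.7]},
    {"offset": [27.3,48.2,-8],"rot": [0,0,101.7]},
    {"offset": [27.3,48.2,-8],"rot": [0,0,101.7]},
    {"offset": [27.3,48.2,-8],"rot": [0,0,101.7]},
    {"offset": [27.3,48.2,-8],"rot": [0,0,101.7]},
    {"offset": [27.3,48.2,-8],"rot": [0,0,101.7]},
  ],
  hand=1,
  newtons=15,
)

```text
time: 2.7
position: [0.4406, -0.1211, 0.1314]
tool_rot: [0.522, 0.853, -0.0, 0.0]
ft_force: [-0.2, -0.2, 0.3]
grip_width: 0.0869
grip_force: 0.0
```

```bash
cat >> h.py <<'E'
def wrist(name,x,y,z,s=.06):
    k=vision.calibration("wrist"); im=vision.camera("wrist")[:,:,::-1].copy()
    o=ortho(im,k,z,x-s,x+s,y-s,y+s,200/s)
    for i in range(0,400,100): o[i,::6]=255; o[::6,i]=255
    cv2.imwrite(f"pics/{name}.png",np.hstack([o,cv2.resize(im,(400,300)) if 0 else cv2.copyMakeBorder(cv2.resize(im,(400,300)),0,100,0,0,cv2.BORDER_CONSTANT)]))
E
python3 - <<'E'
from h import *
from rig import get_obs
o=get_obs();print(o['position'],o['tool_rot'],o['time'])
wrist("w1",.441,-.12,.009)
E
```

```text
[ 0.44059002 -0.12108187  0.13142573] [ 5.21650608e-01  8.53159190e-01 -1.59169069e-05  2.00324172e-04] 2.7
```

View pics/w1.png

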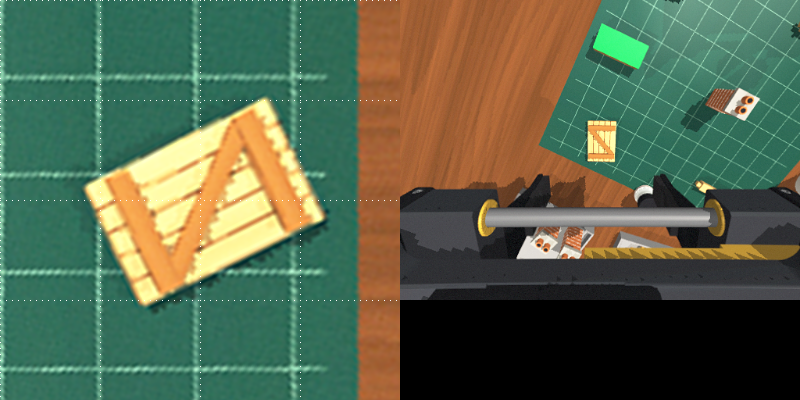

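The wrist view shows the door centred at px (206,201), which is within 2 mm of the TCP and correctly aligned. Descending to grip it.

Call:
apply_moves(
  series=[
    {"offset": [0,0,-4],"rot": [0,0,0]},
    {"offset": [0,0,-8],"rot": [0,0,0]},
    {"offset": [0,0,-9.5],"rot": [0,0,0]},
    {"offset": [0,0,-10.6],"rot": [0,0,0]},
    {"offset": [0,0,-10.6],"rot": [0,0,0]},
    {"offset": [0,0,-10.6],"rot": [0,0,0]},
    {"offset": [0,0,-10.6],"rot": [0,0,0]},
  ],
)

```text
time: 3.45
position: [0.4416, -0.1205, 0.0262]
tool_rot: [0.521, 0.854, 0.0, 0.001]
ft_force: [-0.1, -0.1, -0.3]
grip_width: 0.0868
grip_force: 0.0
```

Call:
apply_moves(
  series=[
    {"offset": [0,0,0],"rot": [0,0,0]},
    {"offset": [0,0,0],"rot": [0,0,0]},
    {"offset": [0,0,0],"rot": [0,0,0]},
    {"offset": [0,0,0],"rot": [0,0,0]},
    {"offset": [0,0,0],"rot": [0,0,0]},
    {"offset": [0,0,0],"rot": [0,0,0]},
    {"offset": [0,0,0],"rot": [0,0,0]},
    {"offset": [0,0,0],"rot": [0,0,0]},
    {"offset": [0,0,2],"rot": [0,0,0]},
    {"offset": [0,0,5],"rot": [0,0,0]},
    {"offset": [0,0,10],"rot": [0,0,0]},
    {"offset": [0,0,10],"rot": [0,0,0]},
    {"offset": [0,0,10],"rot": [0,0,0]},
  ],
  hand=0,
  newtons=15,
)

```text
time: 4.75
position: [0.4415, -0.1204, 0.1263]
tool_rot: [0.52, 0.854, 0.0, 0.002]
ft_force: [0.1, 0.0, 0.3]
grip_width: 0.0008
grip_force: 0.0
```

```bash
python3 - <<'E'
from h import *
wrist("w2",.441,-.12,.009)
E
```

```text
(no output)
```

View pics/w2.png

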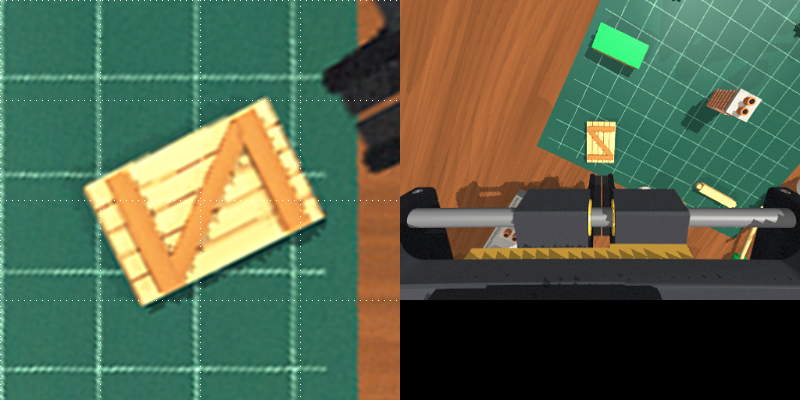

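```bash
python3 - <<'E'
from h import *
from rig import get_obs
o=get_obs();p=o['position'];print(p,o['ft_force'])
for c in("wrist","top","scene"):
  k=vision.calibration(c); s=400/512 if c=="wrist" else 1
  for d in(0,-.003,-.022,-.03): print(c,d,(proj(p+[0,0,d],k)*s).round(1))
  cv2.imwrite(f"pics/{c}2.png",vision.camera(c)[:,:,::-1])
a=cv2.imread("pics/wrist2.png");k=vision.calibration("wrist");u=proj(p+[0,0,-.022],k).astype(int)
b=cv2.imread("pics/scene2.png");k=vision.calibration("scene");v=proj(p+[0,0,-.022],k).astype(int)
print(u,v)
f=lambda i,w:cv2.resize(cv2.circle(i,tuple(map(int,w)),1,(0,0,255),-1)[max(w[1]-50,0):w[1]+50,w[0]-50:w[0]+50],(390,390),interpolation=cv2.INTER_CUBIC)
cv2.imwrite("pics/d2.png",np.hstack([f(a,u),f(b,v)]))
E
```

```text
[ 0.44048145 -0.11983147  0.12518633] [-0.10939815 -0.47573713  0.06847451]
wrist 0 [201.4 178.9]
wrist -0.003 [201.4 177.5]
wrist -0.022 [201.4 169.2]
wrist -0.03 [201.4 166.1]
top 0 [314.6 256.8]
top -0.003 [314.4 256.7]
top -0.022 [313.4 256.2]
top -0.03 [313. 256.]
scene 0 [278.6 124.6]
scene -0.003 [278.6 125.6]
scene -0.022 [278.5 132.3]
scene -0.03 [278.5 135.1]
[258 218] [278 132]
```

View pics/d2.png

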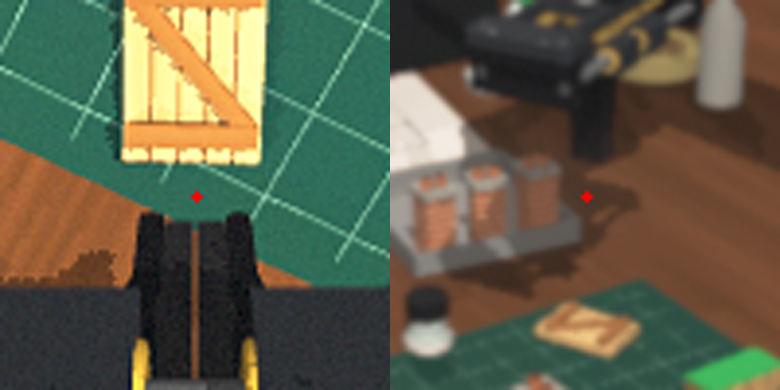

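The door hasn't moved. In the scene view the actual fingertips sit about 20 mm above where the overhang predicts, close to TCP height, so the fingers closed above the door. I'll go down again and find the real tip height by contact.

Call:
apply_moves(
  series=[
    {"offset": [0,0,0],"rot": [0,0,0]},
    {"offset": [0,0,0],"rot": [0,0,0]},
    {"offset": [0,0,-2],"rot": [0,0,0]},
    {"offset": [0,0,-6],"rot": [0,0,0]},
    {"offset": [0,0,-9],"rot": [0,0,0]},
    {"offset": [0,0,-10.6],"rot": [0,0,0]},
    {"offset": [0,0,-10.8],"rot": [0,0,0]},
    {"offset": [0,0,-10.8],"rot": [0,0,0]},
    {"offset": [0,0,-10.8],"rot": [0,0,0]},
  ],
  hand=1,
)

```text
time: 5.85
position: [0.4414, -0.1203, 0.0179]
tool_rot: [0.52, 0.854, 0.0, 0.001]
ft_force: [0.2, 0.9, 0.0]
grip_width: 0.0645
grip_force: 0.0
```

```bash
python3 - <<'E'
from h import *
from rig import get_obs
o=get_obs();p=o['position'];print(p,o['ft_force'],o['grip_width'])
t=[]
for c in("scene","wrist"):
  i=vision.camera(c)[:,:,::-1].copy();k=vision.calibration(c);w=proj(p,k).astype(int);print(c,w,proj(p+[0,0,-.022],k))
  t.append(cv2.resize(i[w[1]-60:w[1]+60,w[0]-60:w[0]+60] if c=="scene" else i[100:340,136:376],(390,390),interpolation=cv2.INTER_CUBIC))
cv2.imwrite("pics/d3.png",np.hstack(t))
E
```

```text
[ 0.44136625 -0.1202816   0.01785502] [0.17035126 0.90001204 0.02165137] 0.06449173174371911
scene [277 160] [277.83077824 168.00224726]
wrist [257 228] [257.62598583 216.14421256]
```

View pics/d3.png

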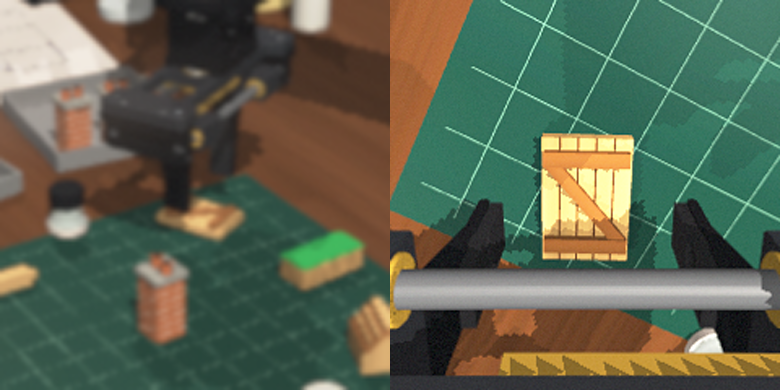

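The open tips are still clear of the mat with no contact force at TCP z .018. The fingers also move slowly, about 70 mm/s. I'll lower in small steps.

Call:
apply_moves(
  series=[
    {"offset": [0,0,-0.4],"rot": [0,0,0]},
    {"offset": [0,0,-0.4],"rot": [0,0,0]},
    {"offset": [0,0,-0.4],"rot": [0,0,0]},
  ],
)

```text
time: 6.25
position: [0.4409, -0.12, 0.0134]
tool_rot: [0.52, 0.854, 0.0, 0.0]
ft_force: [-0.4, -0.7, 0.5]
grip_width: 0.0861
grip_force: 0.0
```

Call:
apply_moves(
  series=[
    {"offset": [0,0,-0.3],"rot": [0,0,0]},
    {"offset": [0,0,-0.3],"rot": [0,0,0]},
    {"offset": [0,0,-0.3],"rot": [0,0,0]},
  ],
)

```text
time: 6.55
position: [0.4407, -0.12, 0.0101]
tool_rot: [0.52, 0.854, -0.0, -0.0]
ft_force: [-0.1, -0.1, -0.1]
grip_width: 0.0871
grip_force: 0.0
```

Call:
apply_moves(
  series=[
    {"offset": [0,0,-0.3],"rot": [0,0,0]},
    {"offset": [0,0,-0.3],"rot": [0,0,0]},
    {"offset": [0,0,-0.3],"rot": [0,0,0]},
  ],
)

```text
time: 6.85
position: [0.4407, -0.12, 0.0071]
tool_rot: [0.52, 0.854, -0.0, -0.0]
ft_force: [-0.1, 0.3, -1.2]
grip_width: 0.087
grip_force: 0.0
```

Call:
apply_moves(
  series=[
    {"offset": [0,0,-0.2],"rot": [0,0,0]},
    {"offset": [0,0,-0.2],"rot": [0,0,0]},
    {"offset": [0,0,-0.2],"rot": [0,0,0]},
  ],
)

```text
time: 7.15
position: [0.4408, -0.12, 0.0052]
tool_rot: [0.52, 0.854, -0.0, -0.0]
ft_force: [-0.4, 1.0, 0.2]
grip_width: 0.0869
grip_force: 0.0
```

Call:
apply_moves(
  series=[
    {"offset": [0,0,-0.2],"rot": [0,0,0]},
    {"offset": [0,0,-0.2],"rot": [0,0,0]},
    {"offset": [0,0,-0.2],"rot": [0,0,0]},
  ],
)

```text
time: 7.45
position: [0.4408, -0.12, 0.0032]
tool_rot: [0.52, 0.854, 0.0, -0.0]
ft_force: [0.2, 0.2, -0.2]
grip_width: 0.0868
grip_force: 0.0
```

```bash
python3 - <<'E'
from h import *
from rig import get_obs
o=get_obs();p=o['position'];print(p,o['ft_force'],o['grip_width'])
t=[]
for c in("scene","wrist"):
  i=vision.camera(c)[:,:,::-1].copy();k=vision.calibration(c);w=proj(p,k).astype(int);print(c,w,proj(p+[0,0,-.022],k))
  t.append(cv2.resize(i[w[1]-40:w[1]+40,w[0]-40:w[0]+40] if c=="scene" else i[100:340,136:376],(390,390),interpolation=cv2.INTER_CUBIC))
cv2.imwrite("pics/d4.png",np.hstack(t))
E
```

```text
[ 0.44076465 -0.1199847   0.00319734] [ 0.1566243   0.20048972 -0.20568902] 0.08682004247505733
scene [278 165] [278.02671681 172.6165101 ]
wrist [257 228] [257.73861588 216.44282426]
```

View pics/d4.png

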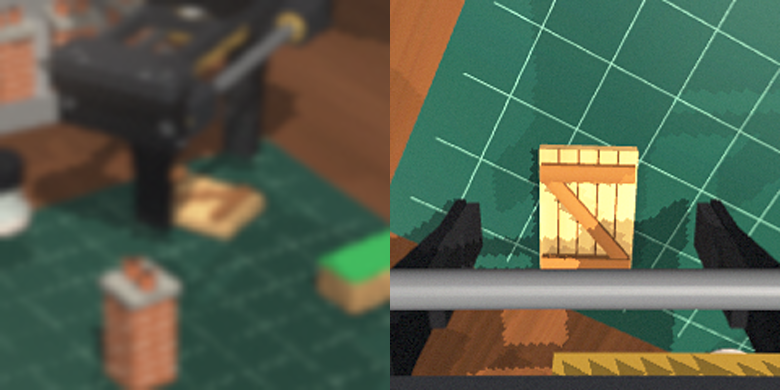

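Call:
apply_moves(
  series=[
    {"offset": [0,0,-0.2],"rot": [0,0,0]},
    {"offset": [0,0,-0.2],"rot": [0,0,0]},
    {"offset": [0,0,-0.2],"rot": [0,0,0]},
  ],
)

```text
time: 7.85
position: [0.4408, -0.12, 0.0012]
tool_rot: [0.52, 0.854, 0.0, -0.0]
ft_force: [0.7, 0.6, -0.4]
grip_width: 0.087
grip_force: 0.0
```

Call:
apply_moves(
  series=[
    {"offset": [0,0,-0.1],"rot": [0,0,0]},
    {"offset": [0,0,-0.1],"rot": [0,0,0]},
    {"offset": [0,0,-0.1],"rot": [0,0,0]},
  ],
)

```text
time: 8.15
position: [0.4408, -0.12, 0.0002]
tool_rot: [0.52, 0.854, 0.0, -0.0]
ft_force: [-0.3, 0.1, 0.3]
grip_width: 0.0871
grip_force: 0.0
```

Call:
apply_moves(
  series=[
    {"offset": [0,0,0],"rot": [0,0,0]},
    {"offset": [0,0,0],"rot": [0,0,0]},
    {"offset": [0,0,0],"rot": [0,0,0]},
    {"offset": [0,0,0],"rot": [0,0,0]},
    {"offset": [0,0,0],"rot": [0,0,0]},
    {"offset": [0,0,0],"rot": [0,0,0]},
    {"offset": [0,0,0],"rot": [0,0,0]},
    {"offset": [0,0,0],"rot": [0,0,0]},
    {"offset": [0,0,0],"rot": [0,0,0]},
    {"offset": [0,0,0],"rot": [0,0,0]},
  ],
  hand=0,
  newtons=15,
)

```text
time: 9.15
position: [0.4408, -0.12, 0.0002]
tool_rot: [0.52, 0.854, -0.0, -0.0]
ft_force: [-0.2, 0.6, -0.0]
grip_width: 0.0151
grip_force: 0.0
```

```bash
python3 - <<'E'
from h import *
from scipy.optimize import least_squares
from rig import get_obs
p=get_obs()['position']; kw=vision.calibration("wrist");ks=vision.calibration("scene")
C=-np.array(kw['R']).T@kw['t'];print("wrist cam",C,"axis",np.array(kw['R'])[2], "tcp",p)
# tips: project point tcp + s*close + a*toolx + z
c=np.array([np.cos(np.radians(27.1)),np.sin(np.radians(27.1)),0]);x=np.array([-c[1],c[0],0])
q=get_obs()['tool_rot']; 
for px in[(176,225),(335,225)]:
  for s in(-1,1):
    for z in (-.022,0,.01,.02,.03):
      P=p+s*.05*c+[0,0,z]
      print(s,z,'wrist',proj(P,kw).round(0),'wrist +-x9.5',proj(P+.0095*x,kw).round(0),proj(P-.0095*x,kw).round(0),'scene',proj(P,ks).round(1))
  break
# solve near finger tip
for px in[(176,225),(335,225)]:
  for sx in [(269,172),(266,170.5),(273,171.8)]:
    f=lambda P:np.r_[proj(P,kw)-px,proj(P,ks)-sx]
    r=least_squares(f,p+.01);print(px,sx,(r.x-p).round(4),r.cost,(r.x-p)@c,(r.x-p)@x)
for c_ in("top","scene"): print(c_,__import__('rig').nets.spot_point(c_,"door"))
E
```

```text
wrist cam [ 0.40200298 -0.04513195  0.17399487] axis [ 0.14068172 -0.2731511  -0.95162867] tcp [ 4.40816348e-01 -1.20011397e-01  2.40114982e-04]
-1 -0.022 wrist [193. 216.] wrist +-x9.5 [193. 205.] [194. 227.] scene [286.7 165.8]
-1 0 wrist [186. 229.] wrist +-x9.5 [185. 216.] [187. 241.] scene [286.8 159. ]
-1 0.01 wrist [183. 235.] wrist +-x9.5 [181. 222.] [184. 248.] scene [286.9 155.9]
-1 0.02 wrist [178. 243.] wrist +-x9.5 [177. 229.] [180. 256.] scene [287.  152.7]
-1 0.03 wrist [174. 251.] wrist +-x9.5 [172. 237.] [175. 265.] scene [287.  149.5]
1 -0.022 wrist [322. 217.] wrist +-x9.5 [323. 205.] [321. 228.] scene [268.8 181.7]
1 0 wrist [329. 229.] wrist +-x9.5 [330. 217.] [328. 241.] scene [268.8 174.6]
1 0.01 wrist [333. 236.] wrist +-x9.5 [334. 223.] [332. 249.] scene [268.8 171.4]
1 0.02 wrist [337. 243.] wrist +-x9.5 [339. 230.] [336. 257.] scene [268.8 168.1]
1 0.03 wrist [342. 252.] wrist +-x9.5 [343. 237.] [340. 266.] scene [268.8 164.8]
(176, 225) (269, 172) [-0.0562 -0.0775 -0.0893] 70.96925365639414 -0.0853279388739094 -0.04340268732513872
(176, 225) (266, 170.5) [-0.0555 -0.0782 -0.0888] 113.67243190096852 -0.08500662343839128 -0.04434857111724672
(176, 225) (273, 171.8) [-0.0564 -0.0716 -0.0809] 36.6601225828714 -0.08281486773538249 -0.03805342558331154
(335, 225) (269, 172) [0.0429 0.0292 0.0076] 1.991875778130914 0.05146945050883346 0.006509923752577026
(335, 225) (266, 170.5) [0.0436 0.0286 0.0069] 13.688756066405658 0.051833138583098334 0.0056209321396427925
(335, 225) (273, 171.8) [0.0397 0.0312 0.0132] 0.6936251941804957 0.049576446687600945 0.009663915505841445
top []
scene [{'centre': [0.4432, -0.1207, 0.0006], 'conf': 0.57}]
```

Triangulating from the wrist and scene views puts the tips laterally where expected but about 10 mm above the reported TCP. I'll open and keep probing down.

Call:
apply_moves(
  series=[
    {"offset": [0,0,0],"rot": [0,0,0]},
    {"offset": [0,0,0],"rot": [0,0,0]},
    {"offset": [0,0,0],"rot": [0,0,0]},
    {"offset": [0,0,0],"rot": [0,0,0]},
    {"offset": [0,0,0],"rot": [0,0,0]},
    {"offset": [0,0,0],"rot": [0,0,0]},
    {"offset": [0,0,0],"rot": [0,0,0]},
    {"offset": [0,0,0],"rot": [0,0,0]},
    {"offset": [0,0,-0.1],"rot": [0,0,0]},
    {"offset": [0,0,-0.2],"rot": [0,0,0]},
    {"offset": [0,0,-0.3],"rot": [0,0,0]},
    {"offset": [0,0,-0.3],"rot": [0,0,0]},
  ],
  hand=1,
)

```text
time: 10.45
position: [0.4407, -0.12, -0.0029]
tool_rot: [0.52, 0.854, -0.0, -0.0]
ft_force: [0.3, -0.6, 0.2]
grip_width: 0.0856
grip_force: 0.0
```

Call:
apply_moves(
  series=[
    {"offset": [0,0,-0.2],"rot": [0,0,0]},
    {"offset": [0,0,-0.2],"rot": [0,0,0]},
    {"offset": [0,0,-0.2],"rot": [0,0,0]},
  ],
)

```text
time: 10.75
position: [0.4407, -0.12, -0.0048]
tool_rot: [0.52, 0.854, -0.0, -0.0]
ft_force: [0.0, 0.2, -0.3]
grip_width: 0.087
grip_force: 0.0
```

Call:
apply_moves(
  series=[
    {"offset": [0,0,-0.2],"rot": [0,0,0]},
    {"offset": [0,0,-0.2],"rot": [0,0,0]},
    {"offset": [0,0,-0.2],"rot": [0,0,0]},
  ],
)

```text
time: 11.05
position: [0.4408, -0.12, -0.0068]
tool_rot: [0.52, 0.854, -0.0, -0.0]
ft_force: [-0.1, 0.4, -0.4]
grip_width: 0.0869
grip_force: 0.0
```

Call:
apply_moves(
  series=[
    {"offset": [0,0,-0.2],"rot": [0,0,0]},
    {"offset": [0,0,-0.2],"rot": [0,0,0]},
    {"offset": [0,0,-0.2],"rot": [0,0,0]},
  ],
)

```text
time: 11.35
position: [0.4408, -0.12, -0.0088]
tool_rot: [0.52, 0.854, -0.0, -0.0]
ft_force: [0.1, 0.4, 0.5]
grip_width: 0.0871
grip_force: 0.0
```

Call:
apply_moves(
  series=[
    {"offset": [0,0,-0.1],"rot": [0,0,0]},
    {"offset": [0,0,-0.1],"rot": [0,0,0]},
    {"offset": [0,0,-0.1],"rot": [0,0,0]},
  ],
)

```text
time: 11.65
position: [0.4408, -0.12, -0.0098]
tool_rot: [0.52, 0.854, 0.0, -0.0]
ft_force: [-0.3, -0.0, 0.3]
grip_width: 0.0875
grip_force: 0.0
```

Call:
apply_moves(
  series=[
    {"offset": [0,0,-0.1],"rot": [0,0,0]},
    {"offset": [0,0,-0.1],"rot": [0,0,0]},
    {"offset": [0,0,-0.1],"rot": [0,0,0]},
  ],
)

```text
time: 11.95
position: [0.4408, -0.12, -0.0108]
tool_rot: [0.52, 0.854, -0.0, -0.0]
ft_force: [0.4, 0.8, 0.2]
grip_width: 0.0872
grip_force: 0.0
```

Call:
apply_moves(
  series=[
    {"offset": [0,0,-0.1],"rot": [0,0,0]},
    {"offset": [0,0,-0.2],"rot": [0,0,0]},
    {"offset": [0,0,-0.2],"rot": [0,0,0]},
  ],
)

```text
time: 12.25
position: [0.4408, -0.12, -0.011]
tool_rot: [0.52, 0.854, -0.0, 0.001]
ft_force: [-2.0, 0.3, 19.1]
grip_width: 0.0873
grip_force: 9.6
```

Call:
apply_moves(
  series=[
    {"offset": [0,0,0],"rot": [0,0,0]},
    {"offset": [0,0,0],"rot": [0,0,0]},
    {"offset": [0,0,0],"rot": [0,0,0]},
    {"offset": [0,0,0],"rot": [0,0,0]},
    {"offset": [0,0,0],"rot": [0,0,0]},
    {"offset": [0,0,0],"rot": [0,0,0]},
    {"offset": [0,0,0],"rot": [0,0,0]},
    {"offset": [0,0,0],"rot": [0,0,0]},
  ],
  hand=0,
)

```text
time: 13.05
position: [0.441, -0.1204, -0.011]
tool_rot: [0.52, 0.854, -0.0, 0.001]
ft_force: [-1.7, 0.0, 18.7]
grip_width: 0.04
grip_force: 18.6
```

Contact came at reported TCP z = −0.011, and the grip closed at 40 mm, so the door is held. The tips are therefore 11 mm above the reported TCP, and I'll use that from now on. Next I lift it and carry it to the door tray.

Call:
apply_moves(
  series=[
    {"offset": [0,0,1],"rot": [0,0,0]},
    {"offset": [0,0,4],"rot": [0,0,0]},
    {"offset": [0,0,8],"rot": [0,0,0]},
    {"offset": [0,0,11],"rot": [0,0,0]},
    {"offset": [-0.2,4,11.3],"rot": [0,0,-4]},
    {"offset": [-0.3,9,11.3],"rot": [0,0,-8]},
    {"offset": [-0.4,13,11.3],"rot": [0,0,-12]},
    {"offset": [-0.5,18,11.3],"rot": [0,0,-16]},
    {"offset": [-0.6,22,11.3],"rot": [0,0,-20]},
    {"offset": [-0.7,27,11.3],"rot": [0,0,-24]},
    {"offset": [-0.8,31,11.3],"rot": [0,0,-28]},
    {"offset": [-0.9,36,11.3],"rot": [0,0,-32]},
    {"offset": [-1.1,39,11.3],"rot": [0,0,-32]},
    {"offset": [-1.1,40.5,11.3],"rot": [0,0,-32]},
    {"offset": [-1.1,40.5,11.3],"rot": [0,0,-32]},
    {"offset": [-1.1,40.5,11.3],"rot": [0,0,-32]},
  ],
)

```text
time: 14.65
position: [0.4294, 0.284, 0.1001]
tool_rot: [0.736, 0.677, -0.001, 0.0]
ft_force: [-0.1, -0.2, -0.6]
grip_width: 0.0396
grip_force: 14.9
```

Call:
apply_moves(
  series=[
    {"offset": [0,0,-3],"rot": [0,0,0]},
    {"offset": [0,0,-7],"rot": [0,0,0]},
    {"offset": [0,0,-9],"rot": [0,0,0]},
    {"offset": [0,0,-10],"rot": [0,0,0]},
    {"offset": [0,0,-10.4],"rot": [0,0,0]},
    {"offset": [0,0,-10.6],"rot": [0,0,0]},
    {"offset": [0,0,-10.6],"rot": [0,0,0]},
    {"offset": [0,0,-10.6],"rot": [0,0,0]},
  ],
)

```text
time: 15.45
position: [0.4305, 0.2851, -0.0048]
tool_rot: [0.736, 0.677, 0.001, 0.0]
ft_force: [0.3, 0.9, 0.2]
grip_width: 0.0399
grip_force: 14.9
```

Call:
apply_moves(
  series=[
    {"offset": [0,0,-0.1],"rot": [0,0,0]},
    {"offset": [0,0,-0.1],"rot": [0,0,0]},
  ],
)

```text
time: 15.65
position: [0.43, 0.2852, -0.0063]
tool_rot: [0.736, 0.677, 0.0, 0.0]
ft_force: [-0.9, 0.0, -0.1]
grip_width: 0.0396
grip_force: 14.9
```

Call:
apply_moves(
  series=[
    {"offset": [0,0,-0.1],"rot": [0,0,0]},
    {"offset": [0,0,-0.1],"rot": [0,0,0]},
    {"offset": [0,0,-0.15],"rot": [0,0,0]},
    {"offset": [0,0,-0.15],"rot": [0,0,0]},
  ],
)

```text
time: 16.05
position: [0.4298, 0.285, -0.0079]
tool_rot: [0.736, 0.677, 0.0, -0.0]
ft_force: [-0.1, 0.5, 4.4]
grip_width: 0.0394
grip_force: 17.2
```

Call:
apply_moves(
  series=[
    {"offset": [0,0,0],"rot": [0,0,0]},
    {"offset": [0,0,0],"rot": [0,0,0]},
    {"offset": [0,0,0],"rot": [0,0,0]},
    {"offset": [0,0,0],"rot": [0,0,0]},
    {"offset": [0,0,2],"rot": [0,0,0]},
    {"offset": [0,0,6],"rot": [0,0,0]},
    {"offset": [0,0,10.8],"rot": [0,0,0]},
    {"offset": [0,0,10.8],"rot": [0,0,0]},
    {"offset": [0,0,10.8],"rot": [0,0,0]},
  ],
  hand=0.65,
)

```text
time: 16.95
position: [0.4289, 0.2849, 0.1001]
tool_rot: [0.736, 0.677, -0.0, -0.0]
ft_force: [0.0, 0.1, -0.3]
grip_width: 0.0562
grip_force: 0.0
```

The door is set down. Contact at −0.008 matches the 3 mm tray floor. Now the dormer.

Call:
apply_moves(
  series=[
    {"offset": [0.2,-3,0],"rot": [0,0,8]},
    {"offset": [0.4,-6,0],"rot": [0,0,16]},
    {"offset": [0.6,-9,0],"rot": [0,0,24]},
    {"offset": [0.8,-12,0],"rot": [0,0,32]},
    {"offset": [1.0,-15,0],"rot": [0,0,40]},
    {"offset": [1.1,-17,0],"rot": [0,0,48]},
    {"offset": [1.1,-17,0],"rot": [0,0,56]},
    {"offset": [1.1,-17,0],"rot": [0,0,64]},
    {"offset": [1.1,-17,0],"rot": [0,0,72]},
    {"offset": [1.1,-17,-1],"rot": [0,0,72]},
    {"offset": [1.1,-17,-4],"rot": [0,0,72]},
    {"offset": [1.1,-17,-7],"rot": [0,0,72]},
    {"offset": [1.1,-17,-9.5],"rot": [0,0,72]},
    {"offset": [1.1,-17,-10.5],"rot": [0,0,72]},
    {"offset": [1.1,-17,-10.9],"rot": [0,0,72]},
    {"offset": [1.1,-17,-10.9],"rot": [0,0,72]},
    {"offset": [1.1,-17,-10.9],"rot": [0,0,72]},
  ],
  hand=1,
)

```text
time: 18.65
position: [0.4409, 0.115, -0.009]
tool_rot: [0.197, 0.98, 0.0, 0.0]
ft_force: [0.1, 0.6, 0.5]
grip_width: 0.087
grip_force: 0.0
```

Call:
apply_moves(
  series=[
    {"offset": [0,0,0],"rot": [0,0,0]},
    {"offset": [0,0,0],"rot": [0,0,0]},
    {"offset": [0,0,0],"rot": [0,0,0]},
    {"offset": [0,0,0],"rot": [0,0,0]},
    {"offset": [0,0,0],"rot": [0,0,0]},
    {"offset": [0,0,0],"rot": [0,0,0]},
    {"offset": [0,0,0],"rot": [0,0,0]},
    {"offset": [0,0,0],"rot": [0,0,0]},
    {"offset": [0,0,0],"rot": [0,0,0]},
  ],
  hand=0,
)

```text
time: 19.55
position: [0.4408, 0.115, -0.0092]
tool_rot: [0.197, 0.98, -0.0, 0.0]
ft_force: [0.8, 0.0, 1.5]
grip_width: 0.0401
grip_force: 14.5
```

Call:
apply_moves(
  series=[
    {"offset": [0,0,1],"rot": [0,0,0]},
    {"offset": [0,0,4],"rot": [0,0,0]},
    {"offset": [0,0,8],"rot": [0,0,0]},
    {"offset": [0,0,11],"rot": [0,0,0]},
    {"offset": [2,2.1,11],"rot": [0,0,-8]},
    {"offset": [4,4.2,11],"rot": [0,0,-16]},
    {"offset": [6,6.4,11],"rot": [0,0,-24]},
    {"offset": [8,8.5,11],"rot": [0,0,-32]},
    {"offset": [10,10.6,11],"rot": [0,0,-40]},
    {"offset": [12,12.8,11],"rot": [0,0,-48]},
    {"offset": [14,15,11],"rot": [0,0,-56]},
    {"offset": [15.8,16.9,11],"rot": [0,0,-64]},
    {"offset": [15.8,16.9,11],"rot": [0,0,-72]},
    {"offset": [15.8,16.9,11],"rot": [0,0,-74.5]},
    {"offset": [15.8,16.9,11],"rot": [0,0,-74.5]},
    {"offset": [15.8,16.9,11],"rot": [0,0,-74.5]},
  ],
)

```text
time: 21.15
position: [0.5983, 0.2838, 0.101]
tool_rot: [0.75, 0.662, -0.0, -0.0]
ft_force: [0.1, -0.4, -0.8]
grip_width: 0.0401
grip_force: 14.5
```

```bash
python3 - <<'E'
from h import *
from rig import get_obs
o=get_obs();p=o['position'];print(p,o['grip_width'])
k=vision.calibration("top");im=vision.camera("top")[:,:,::-1].copy()
a=ortho(im,k,.01,.34,.84,.18,.42,1200)
i=vision.camera("scene")[:,:,::-1].copy();w=proj(p,vision.calibration("scene")).astype(int);print(w)
b=cv2.resize(i[max(w[1]-70,0):w[1]+70,max(w[0]-50,0):w[0]+50],(428,600))
cv2.imwrite("pics/dr.png",np.hstack([a,b]))
E
```

```text
[0.59833881 0.28384121 0.10100084] 0.04013331646674923
[328 233]
```

View pics/dr.png

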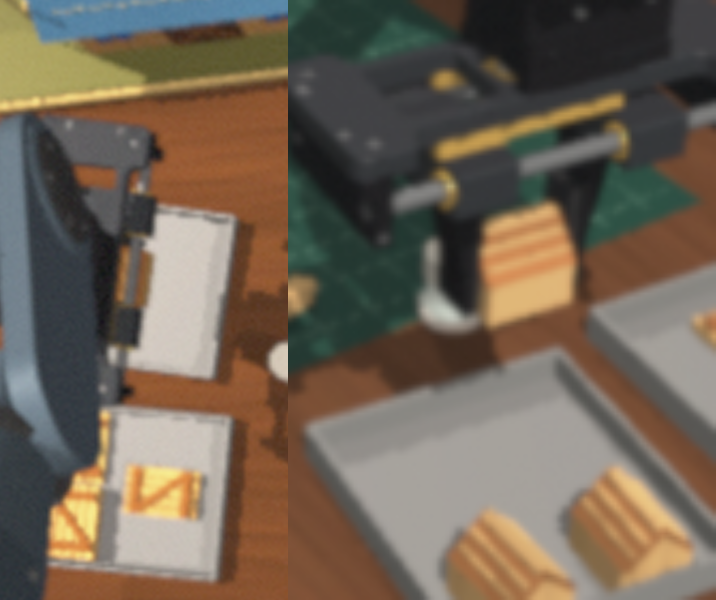

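The door lies flat on the free floor at px (162,493), and the dormer is held upright by its gables. Lowering it.

Call:
apply_moves(
  series=[
    {"offset": [0,0,-3],"rot": [0,0,0]},
    {"offset": [0,0,-7],"rot": [0,0,0]},
    {"offset": [0,0,-9],"rot": [0,0,0]},
    {"offset": [0,0,-10],"rot": [0,0,0]},
    {"offset": [0,0,-10.4],"rot": [0,0,0]},
    {"offset": [0,0,-10.5],"rot": [0,0,0]},
    {"offset": [0,0,-10.6],"rot": [0,0,0]},
    {"offset": [0,0,-10.6],"rot": [0,0,0]},
    {"offset": [0,0,-10.7],"rot": [0,0,0]},
    {"offset": [0,0,-10.7],"rot": [0,0,0]},
    {"offset": [0,0,-10.75],"rot": [0,0,0]},
    {"offset": [0,0,-10.75],"rot": [0,0,0]},
  ],
)

```text
time: 22.45
position: [0.5991, 0.2841, -0.0062]
tool_rot: [0.75, 0.661, 0.0, 0.0]
ft_force: [-0.8, -0.2, 3.0]
grip_width: 0.0398
grip_force: 14.5
```

Call:
apply_moves(
  series=[
    {"offset": [0,0,0],"rot": [0,0,0]},
    {"offset": [0,0,0],"rot": [0,0,0]},
    {"offset": [0,0,0],"rot": [0,0,0]},
    {"offset": [0,0,0],"rot": [0,0,0]},
    {"offset": [0,0,2],"rot": [0,0,0]},
    {"offset": [0,0,6],"rot": [0,0,0]},
    {"offset": [0,0,10.7],"rot": [0,0,0]},
    {"offset": [0,0,10.7],"rot": [0,0,0]},
    {"offset": [0,0,10.7],"rot": [0,0,0]},
  ],
  hand=0.75,
)

```text
time: 23.35
position: [0.5997, 0.2842, 0.1019]
tool_rot: [0.75, 0.661, 0.001, 0.001]
ft_force: [-0.6, 0.7, -0.5]
grip_width: 0.0655
grip_force: 0.0
```

Call:
apply_moves(
  series=[
    {"offset": [0.4,-2,0],"rot": [0,0,-8]},
    {"offset": [0.7,-4,0],"rot": [0,0,-16]},
    {"offset": [1.0,-6,0],"rot": [0,0,-24]},
    {"offset": [1.3,-8,0],"rot": [0,0,-32]},
    {"offset": [1.6,-10,0],"rot": [0,0,-40]},
    {"offset": [1.9,-12,0],"rot": [0,0,-48]},
    {"offset": [2.2,-14,0],"rot": [0,0,-56]},
    {"offset": [2.4,-15.4,0],"rot": [0,0,-64]},
    {"offset": [2.4,-15.4,0],"rot": [0,0,-72]},
    {"offset": [2.4,-15.4,-2],"rot": [0,0,-73.3]},
    {"offset": [2.4,-15.4,-6],"rot": [0,0,-73.3]},
    {"offset": [2.4,-15.4,-9],"rot": [0,0,-73.3]},
    {"offset": [2.4,-15.4,-10.5],"rot": [0,0,-73.3]},
    {"offset": [2.4,-15.4,-11],"rot": [0,0,-73.3]},
    {"offset": [2.4,-15.4,-11],"rot": [0,0,-73.3]},
    {"offset": [2.4,-15.4,-11],"rot": [0,0,-73.3]},
  ],
  hand=0.6,
)

```text
time: 24.95
position: [0.6227, 0.13, -0.01]
tool_rot: [0.997, 0.083, -0.0, -0.0]
ft_force: [0.2, -0.3, 0.0]
grip_width: 0.052
grip_force: 0.0
```

Call:
apply_moves(
  series=[
    {"offset": [0,0,0],"rot": [0,0,0]},
    {"offset": [0,0,0],"rot": [0,0,0]},
    {"offset": [0,0,0],"rot": [0,0,0]},
    {"offset": [0,0,0],"rot": [0,0,0]},
    {"offset": [0,0,0],"rot": [0,0,0]},
    {"offset": [0,0,0],"rot": [0,0,0]},
    {"offset": [0,0,0],"rot": [0,0,0]},
    {"offset": [0,0,0],"rot": [0,0,0]},
  ],
  hand=0,
)

```text
time: 25.75
position: [0.6228, 0.13, -0.0097]
tool_rot: [0.997, 0.083, 0.0, -0.0]
ft_force: [0.5, 0.2, 0.9]
grip_width: 0.0122
grip_force: 15.0
```

Call:
apply_moves(
  series=[
    {"offset": [0,0,1],"rot": [0,0,0]},
    {"offset": [0,0,5],"rot": [0,0,0]},
    {"offset": [0,0,9],"rot": [0,0,0]},
    {"offset": [-2,-2.5,11],"rot": [0,0,0]},
    {"offset": [-4,-5.5,11],"rot": [0,0,0]},
    {"offset": [-6,-9,11],"rot": [0,0,0]},
    {"offset": [-8,-13,11],"rot": [0,0,0]},
    {"offset": [-8,-17.5,11],"rot": [0,0,7]},
    {"offset": [-7.5,-22,11],"rot": [0,0,15]},
    {"offset": [-7,-26.5,11],"rot": [0,0,23]},
    {"offset": [-6,-31,11],"rot": [0,0,31]},
    {"offset": [-5,-35.5,11],"rot": [0,0,39]},
    {"offset": [-4,-40,11],"rot": [0,0,47]},
    {"offset": [-3.3,-44,11],"rot": [0,0,55]},
    {"offset": [-2.9,-47,11],"rot": [0,0,63]},
    {"offset": [-2.9,-47,11],"rot": [0,0,71]},
    {"offset": [-2.9,-47,11],"rot": [0,0,79]},
    {"offset": [-2.9,-47,11],"rot": [0,0,87]},
    {"offset": [-2.9,-47,11],"rot": [0,0,87]},
    {"offset": [-2.9,-47,11],"rot": [0,0,87]},
  ],
)

```text
time: 27.75
position: [0.5938, -0.34, 0.1007]
tool_rot: [0.667, 0.745, 0.0, 0.0]
ft_force: [-0.1, -0.2, -0.9]
grip_width: 0.0121
grip_force: 15.0
```

Call:
apply_moves(
  series=[
    {"offset": [0,0,-3],"rot": [0,0,0]},
    {"offset": [0,0,-7],"rot": [0,0,0]},
    {"offset": [0,0,-9],"rot": [0,0,0]},
    {"offset": [0,0,-10],"rot": [0,0,0]},
    {"offset": [0,0,-10.4],"rot": [0,0,0]},
    {"offset": [0,0,-10.5],"rot": [0,0,0]},
    {"offset": [0,0,-10.6],"rot": [0,0,0]},
    {"offset": [0,0,-10.6],"rot": [0,0,0]},
    {"offset": [0,0,-10.7],"rot": [0,0,0]},
    {"offset": [0,0,-10.7],"rot": [0,0,0]},
    {"offset": [0,0,-10.8],"rot": [0,0,0]},
    {"offset": [0,0,-10.8],"rot": [0,0,0]},
  ],
)

```text
time: 28.95
position: [0.5941, -0.3402, -0.0067]
tool_rot: [0.666, 0.746, 0.0, 0.0]
ft_force: [-1.3, 0.5, 5.3]
grip_width: 0.0121
grip_force: 15.0
```

Call:
apply_moves(
  series=[
    {"offset": [0,0,0],"rot": [0,0,0]},
    {"offset": [0,0,0],"rot": [0,0,0]},
    {"offset": [0,0,0],"rot": [0,0,0]},
    {"offset": [0,0,0],"rot": [0,0,0]},
    {"offset": [0,0,2],"rot": [0,0,0]},
    {"offset": [0,0,6],"rot": [0,0,0]},
    {"offset": [0,0,10.7],"rot": [0,0,0]},
  ],
  hand=0.35,
)

```text
time: 29.65
position: [0.5923, -0.3389, 0.0978]
tool_rot: [0.666, 0.746, -0.0, -0.003]
ft_force: [1.1, -0.6, -0.3]
grip_width: 0.0306
grip_force: 0.0
```

Call:
apply_moves(
  series=[
    {"offset": [0,1,0],"rot": [0,0,8]},
    {"offset": [0,2,0],"rot": [0,0,16]},
    {"offset": [0,4,0],"rot": [0,0,24]},
    {"offset": [0,6,0],"rot": [0,0,32]},
    {"offset": [0,8,0],"rot": [0,0,40]},
    {"offset": [0,10,0],"rot": [0,0,48]},
    {"offset": [1,12,0],"rot": [0,0,56]},
    {"offset": [2,15,0],"rot": [0,0,64]},
    {"offset": [3,18,0],"rot": [0,0,72]},
    {"offset": [4,21,0],"rot": [0,0,80]},
    {"offset": [4.3,22.6,0],"rot": [0,0,82]},
    {"offset": [4.3,22.6,-3],"rot": [0,0,82]},
    {"offset": [4.3,22.6,-6],"rot": [0,0,82]},
    {"offset": [4.3,22.6,-9],"rot": [0,0,82]},
    {"offset": [4.3,22.6,-10.5],"rot": [0,0,82]},
    {"offset": [4.3,22.6,-10.8],"rot": [0,0,82]},
    {"offset": [4.3,22.6,-10.8],"rot": [0,0,82]},
    {"offset": [4.3,22.6,-10.8],"rot": [0,0,82]},
  ],
  hand=0.6,
)

```text
time: 31.45
position: [0.6379, -0.1146, -0.0075]
tool_rot: [0.014, 1.0, -0.0, 0.001]
ft_force: [0.4, 0.3, 0.6]
grip_width: 0.0521
grip_force: 0.0
```

Call:
apply_moves(
  series=[
    {"offset": [0,0,0],"rot": [0,0,0]},
    {"offset": [0,0,0],"rot": [0,0,0]},
    {"offset": [0,0,0],"rot": [0,0,0]},
    {"offset": [0,0,0],"rot": [0,0,0]},
    {"offset": [0,0,0],"rot": [0,0,0]},
    {"offset": [0,0,0],"rot": [0,0,0]},
    {"offset": [0,0,0],"rot": [0,0,0]},
    {"offset": [0,0,0],"rot": [0,0,0]},
  ],
  hand=0,
)

```text
time: 32.25
position: [0.6368, -0.114, -0.0088]
tool_rot: [0.013, 1.0, 0.0, -0.0]
ft_force: [0.5, 0.3, 0.1]
grip_width: 0.012
grip_force: 15.0
```

Call:
apply_moves(
  series=[
    {"offset": [0,0,1],"rot": [0,0,0]},
    {"offset": [0,0,5],"rot": [0,0,0]},
    {"offset": [0,0,9],"rot": [0,0,0]},
    {"offset": [0,-2,11],"rot": [0,0,0]},
    {"offset": [0,-5,11],"rot": [0,0,-4]},
    {"offset": [0,-8,11],"rot": [0,0,-12]},
    {"offset": [0,-11,11],"rot": [0,0,-20]},
    {"offset": [0,-14,11],"rot": [0,0,-28]},
    {"offset": [0.5,-17,11],"rot": [0,0,-36]},
    {"offset": [1,-20,11],"rot": [0,0,-44]},
    {"offset": [1.2,-22,11],"rot": [0,0,-52]},
    {"offset": [1.2,-22,11],"rot": [0,0,-60]},
    {"offset": [1.2,-22,11],"rot": [0,0,-68]},
    {"offset": [1.2,-22,11],"rot": [0,0,-76]},
    {"offset": [1.2,-22,11],"rot": [0,0,-82]},
    {"offset": [1.2,-22,11],"rot": [0,0,-82]},
    {"offset": [1.2,-22,11],"rot": [0,0,-82]},
  ],
)

```text
time: 33.95
position: [0.6488, -0.334, 0.1017]
tool_rot: [0.665, 0.747, -0.0, 0.0]
ft_force: [0.0, 0.5, -0.2]
grip_width: 0.0117
grip_force: 15.0
```

Call:
apply_moves(
  series=[
    {"offset": [0,0,-3],"rot": [0,0,0]},
    {"offset": [0,0,-7],"rot": [0,0,0]},
    {"offset": [0,0,-9],"rot": [0,0,0]},
    {"offset": [0,0,-10],"rot": [0,0,0]},
    {"offset": [0,0,-10.4],"rot": [0,0,0]},
    {"offset": [0,0,-10.5],"rot": [0,0,0]},
    {"offset": [0,0,-10.6],"rot": [0,0,0]},
    {"offset": [0,0,-10.6],"rot": [0,0,0]},
    {"offset": [0,0,-10.7],"rot": [0,0,0]},
    {"offset": [0,0,-10.7],"rot": [0,0,0]},
  ],
)

```text
time: 34.95
position: [0.649, -0.3342, -0.0051]
tool_rot: [0.666, 0.746, 0.0, 0.0]
ft_force: [-0.3, -0.7, -0.0]
grip_width: 0.0119
grip_force: 15.0
```

Call:
apply_moves(
  series=[
    {"offset": [0,0,-0.05],"rot": [0,0,0]},
    {"offset": [0,0,-0.1],"rot": [0,0,0]},
    {"offset": [0,0,-0.12],"rot": [0,0,0]},
    {"offset": [0,0,-0.12],"rot": [0,0,0]},
  ],
)

```text
time: 35.35
position: [0.649, -0.3341, -0.0058]
tool_rot: [0.666, 0.746, -0.0, 0.0]
ft_force: [-1.8, 1.3, 5.7]
grip_width: 0.012
grip_force: 15.0
```

Call:
apply_moves(
  series=[
    {"offset": [0,0,0],"rot": [0,0,0]},
    {"offset": [0,0,0],"rot": [0,0,0]},
    {"offset": [0,0,0],"rot": [0,0,0]},
    {"offset": [0,0,0],"rot": [0,0,0]},
    {"offset": [0,0,2],"rot": [0,0,0]},
    {"offset": [0,0,6],"rot": [0,0,0]},
    {"offset": [0,0,10.7],"rot": [0,0,0]},
    {"offset": [0,0,12.6],"rot": [0,0,0]},
  ],
  hand=0.35,
)

```text
time: 36.15
position: [0.6513, -0.3357, 0.1242]
tool_rot: [0.666, 0.746, 0.0, 0.004]
ft_force: [0.2, 0.2, -0.1]
grip_width: 0.0302
grip_force: 0.0
```

Call:
apply_moves(
  series=[
    {"offset": [-3,3,0],"rot": [0,0,-4]},
    {"offset": [-6,6,0],"rot": [0,0,-4]},
    {"offset": [-9.1,9,0],"rot": [0,0,-4]},
    {"offset": [-9.1,13.5,0],"rot": [0,0,-4]},
    {"offset": [-9.1,18,0],"rot": [0,0,-4]},
    {"offset": [-9.1,22.5,0],"rot": [0,0,-4]},
    {"offset": [-9.1,27,0],"rot": [0,0,-4]},
    {"offset": [-9.1,31,0],"rot": [0,0,-4]},
    {"offset": [-9.1,33.9,0],"rot": [0,0,-4]},
    {"offset": [-9.1,33.9,0],"rot": [0,0,-4]},
    {"offset": [-9.1,33.9,0],"rot": [0,0,-4]},
  ],
  hand=1,
)

```text
time: 37.25
position: [0.558, 0.0053, 0.1191]
tool_rot: [0.691, 0.723, -0.0, 0.0]
ft_force: [0.2, -0.4, 0.2]
grip_width: 0.0866
grip_force: 0.0
```

```bash
python3 - <<'E'
from h import *
from rig import get_obs
o=get_obs();p=o['position'];print(p,o['tool_rot'])
wrist("ch",.557,.004,.055)
k=vision.calibration("top");im=vision.camera("top")[:,:,::-1].copy()
a=ortho(im,k,.01,.36,.76,-.42,-.18,1000)
cv2.imwrite("pics/ch.png",np.hstack([cv2.imread("pics/ch.png")[:,:400],a]))
E
```

```text
[0.55799592 0.00530078 0.11911081] [ 6.90996118e-01  7.22858386e-01 -4.91691339e-05  3.40527539e-04]
```

View pics/ch.png

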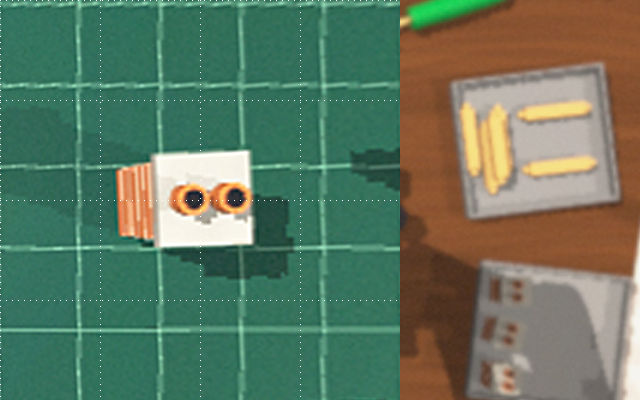

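Both posts lie flat and apart in their tray. The chimney cap centre is at px (202,199), under the TCP. Descending to grip it.

Call:
apply_moves(
  series=[
    {"offset": [0,-0.1,-3],"rot": [0,0,0]},
    {"offset": [0,-0.1,-6],"rot": [0,0,0]},
    {"offset": [0,-0.1,-9],"rot": [0,0,0]},
    {"offset": [0,-0.1,-11],"rot": [0,0,0]},
    {"offset": [0,-0.1,-12.1],"rot": [0,0,0]},
    {"offset": [0,-0.1,-12.1],"rot": [0,0,0]},
    {"offset": [0,-0.1,-12.1],"rot": [0,0,0]},
    {"offset": [0,-0.1,-12.1],"rot": [0,0,0]},
  ],
)

```text
time: 38.15
position: [0.5589, 0.0035, -0.0008]
tool_rot: [0.692, 0.722, 0.001, 0.001]
ft_force: [0.6, -0.6, -0.4]
grip_width: 0.087
grip_force: 0.0
```

Call:
apply_moves(
  series=[
    {"offset": [0,0,0],"rot": [0,0,0]},
    {"offset": [0,0,0],"rot": [0,0,0]},
    {"offset": [0,0,0],"rot": [0,0,0]},
    {"offset": [0,0,0],"rot": [0,0,0]},
    {"offset": [0,0,0],"rot": [0,0,0]},
    {"offset": [0,0,0],"rot": [0,0,0]},
    {"offset": [0,0,0],"rot": [0,0,0]},
    {"offset": [0,0,0],"rot": [0,0,0]},
    {"offset": [0,0,0],"rot": [0,0,0]},
    {"offset": [0,0,0],"rot": [0,0,0]},
    {"offset": [0,0,0],"rot": [0,0,0]},
  ],
  hand=0,
  newtons=20,
)

```text
time: 39.25
position: [0.5578, 0.004, -0.002]
tool_rot: [0.692, 0.722, -0.0, -0.0]
ft_force: [0.3, -0.0, -0.5]
grip_width: 0.0274
grip_force: 20.0
```

Call:
apply_moves(
  series=[
    {"offset": [0,0,1],"rot": [0,0,0]},
    {"offset": [0,0,3],"rot": [0,0,0]},
    {"offset": [0,0,6],"rot": [0,0,0]},
    {"offset": [0,0,9],"rot": [0,0,0]},
    {"offset": [0,0,12],"rot": [0,0,0]},
    {"offset": [-1,-2,12],"rot": [0,0,-2]},
    {"offset": [-2,-5,12],"rot": [0,0,-4]},
    {"offset": [-3.2,-8,12],"rot": [0,0,-6]},
    {"offset": [-4.4,-11,12],"rot": [0,0,-8]},
    {"offset": [-5.6,-14,12],"rot": [0,0,-8]},
    {"offset": [-6.8,-17,12],"rot": [0,0,-8]},
    {"offset": [-8,-20,12],"rot": [0,0,-8]},
    {"offset": [-9.2,-23,12],"rot": [0,0,-8]},
    {"offset": [-10.4,-26,12],"rot": [0,0,-8]},
    {"offset": [-11.6,-29,12],"rot": [0,0,-8]},
    {"offset": [-12.8,-32,12],"rot": [0,0,-8]},
    {"offset": [-13.8,-34.5,12],"rot": [0,0,-8]},
    {"offset": [-14.1,-35.4,12],"rot": [0,0,-8]},
    {"offset": [-14.1,-35.4,12],"rot": [0,0,-8]},
    {"offset": [-14.1,-35.4,12],"rot": [0,0,-8]},
  ],
)

```text
time: 41.25
position: [0.4168, -0.3488, 0.1181]
tool_rot: [0.74, 0.672, 0.0, -0.001]
ft_force: [-0.1, 0.8, -0.9]
grip_width: 0.0275
grip_force: 20.0
```

```bash
python3 - <<'E'
from h import *
from rig import get_obs
o=get_obs();p=o['position'];print(p,o['grip_width'])
i=vision.camera("scene")[:,:,::-1].copy();w=proj(p,vision.calibration("scene")).astype(int);print(w)
b=cv2.resize(i[max(w[1]-50,0):w[1]+60,max(w[0]-55,0):w[0]+55],(560,560),interpolation=cv2.INTER_CUBIC)
cv2.imwrite("pics/ch2.png",b)
E
```

```text
[ 0.41677171 -0.34881964  0.1181497 ] 0.027509766768943792
[242  98]
```

View pics/ch2.png

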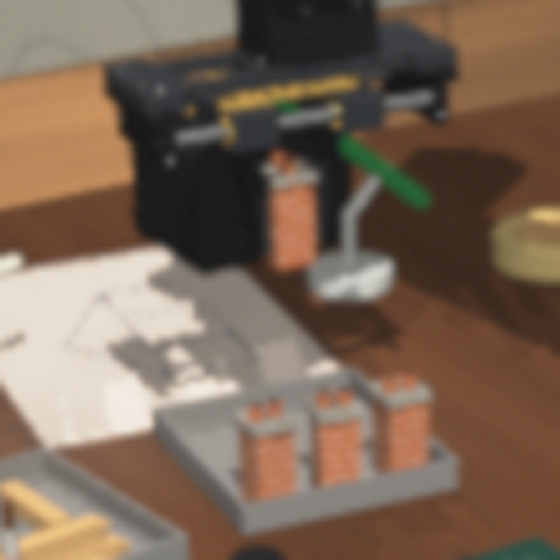

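The chimney hangs upright at px (292,215). I'll lower it in fine steps to contact.

Call:
apply_moves(
  series=[
    {"offset": [0,0,-2],"rot": [0,0,0]},
    {"offset": [0,0,-5],"rot": [0,0,0]},
    {"offset": [0,0,-8],"rot": [0,0,0]},
    {"offset": [0,0,-10],"rot": [0,0,0]},
    {"offset": [0,0,-11],"rot": [0,0,0]},
    {"offset": [0,0,-11.4],"rot": [0,0,0]},
    {"offset": [0,0,-11.5],"rot": [0,0,0]},
    {"offset": [0,0,-11.6],"rot": [0,0,0]},
    {"offset": [0,0,-11.6],"rot": [0,0,0]},
    {"offset": [0,0,-11.7],"rot": [0,0,0]},
    {"offset": [0,0,-11.7],"rot": [0,0,0]},
  ],
)

```text
time: 42.4
position: [0.417, -0.3503, 0.0015]
tool_rot: [0.74, 0.672, -0.0, 0.0]
ft_force: [-0.2, 0.4, -0.8]
grip_width: 0.0276
grip_force: 20.0
```

Call:
apply_moves(
  series=[
    {"offset": [0,0,-0.05],"rot": [0,0,0]},
    {"offset": [0,0,-0.08],"rot": [0,0,0]},
    {"offset": [0,0,-0.08],"rot": [0,0,0]},
  ],
)

```text
time: 42.7
position: [0.4169, -0.3503, 0.0009]
tool_rot: [0.74, 0.672, -0.0, 0.0]
ft_force: [-1.6, 0.7, 4.9]
grip_width: 0.0274
grip_force: 20.0
```

Call:
apply_moves(
  series=[
    {"offset": [0,0,0],"rot": [0,0,0]},
    {"offset": [0,0,0],"rot": [0,0,0]},
    {"offset": [0,0,0],"rot": [0,0,0]},
    {"offset": [0,0,0],"rot": [0,0,0]},
    {"offset": [0,0,0],"rot": [0,0,0]},
    {"offset": [0,0,0],"rot": [0,0,0]},
    {"offset": [0,0,2],"rot": [0,0,0]},
    {"offset": [0,0,6],"rot": [0,0,0]},
    {"offset": [0,0,10],"rot": [0,0,0]},
    {"offset": [0,0,15],"rot": [0,0,0]},
    {"offset": [0,5,20],"rot": [0,0,0]},
    {"offset": [0,10,20],"rot": [0,0,0]},
    {"offset": [0,15,20],"rot": [0,0,0]},
    {"offset": [0,20,20],"rot": [0,0,0]},
    {"offset": [0,20,20],"rot": [0,0,0]},
    {"offset": [0,20,20],"rot": [0,0,0]},
  ],
  hand=0.75,
)

```text
time: 44.3
position: [0.4158, -0.1472, 0.2004]
tool_rot: [0.739, 0.674, -0.0, -0.001]
ft_force: [-0.0, -0.2, 0.5]
grip_width: 0.0649
grip_force: 0.0
```

```bash
python3 - <<'E'
from h import *
cv2.imwrite("pics/end.png",cv2.resize(vision.camera("scene")[:,:,::-1],(800,600),interpolation=cv2.INTER_CUBIC))
E
```

```text
(no output)
```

View pics/end.png

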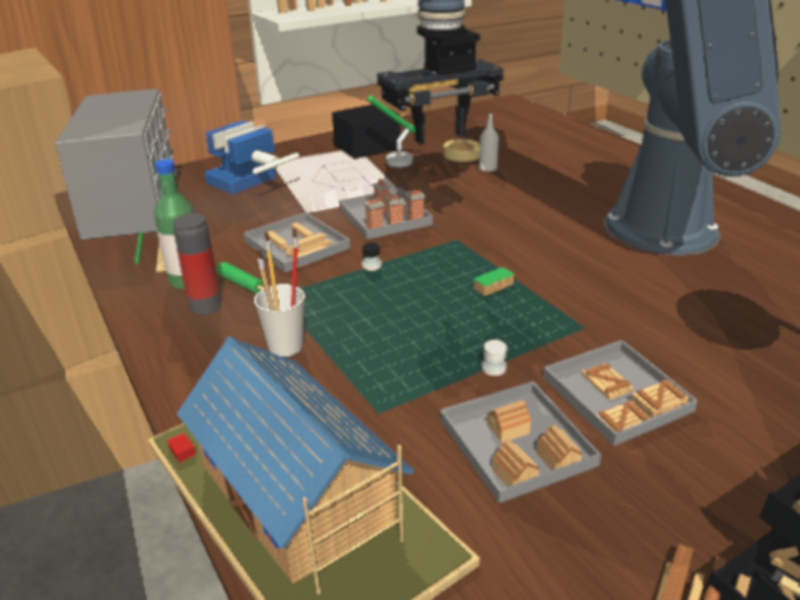

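The door, dormer and posts are in place and the cup is standing. The placed chimney is partly hidden at (384,190), so I'll check it closely.

```bash
python3 - <<'E'
from h import *
s=vision.camera("scene")[:,:,::-1]; t=vision.camera("top")[:,:,::-1].copy()
a=ortho(t,vision.calibration("top"),.055,.34,.72,-.42,-.22,1000)
cv2.imwrite("pics/end2.png",np.hstack([cv2.resize(s[100:160,210:285],(475,380),interpolation=cv2.INTER_CUBIC),a]))
E
```

```text
(no output)
```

View pics/end2.png

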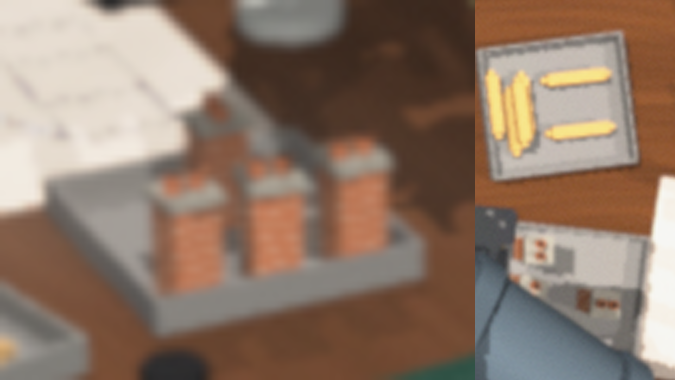

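The chimney stands upright in its tray at px (217,150), and the plan view shows its top at (605,303). Handing in.

```bash
python3 -c "
from rig import hand_in
print(hand_in())"
```

```text
the job is handed in; nothing more can be done
None
```

All five parts are in their matching trays: the posts and the door lie flat, the dormer and the chimney stand upright, the cup of brushes was left where it stood, and the job was handed in at about 44 s.

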